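# Find and punch-mark the balance point of a tube rocker's beam

### The job

Find the balance point of the tube rocker's beam lying on the knife edge stand: push the beam along by its ends until it stays level on the crest by itself, untouched. Then press the spring punch above the crest firmly down onto the balanced beam to mark the point (never onto a tilted beam), let the punch spring up again and leave the beam balanced. Leave the marker, screwdriver and tube on the bench where they are.

Things in the scene. Friction and masses are not known exactly. Their poses are not given: they have to be found in the camera images.
- stand: balance stand fixed to the bench: grey base 92 x 172 mm, 16 mm high; origin at the centre of its underside, z up, y along the beam, x across. In its middle a steel knife, crest 62 mm above the bench; over it, on two posts at x = -26 and +26 mm, a bridge 69 x 23 mm, top 92 mm above the bench (97 mm at the post caps)
- crest (a point): centre of the knife's crest, a flat 4 mm wide along y and 30 mm long across; the punch stands right above it. The beam settles level when its balance point is within about 2 mm of this point; let go, it rocks slightly for 1 to 2 s first
- fork (a point): in the catch fork at the stand's -y side, 50 mm from the crest and 4.5 mm lower, where an unbalanced beam lies on that fork's damped rubber rest, fully down (tilt about 0.095 rad). The rest rises to 0.5 mm below a level beam. A like fork stands at +y. Prongs 25 mm apart, up to 70 mm above the bench, keep the beam from turning
- punch: spring punch in the bridge: upright steel stem with a round black knob 22 mm across; origin at the centre of the knob's top, 116 mm above the bench when up. Slides straight down, tip 4 mm above the beam when up. Spring: 1.1 N at first, 1.9 N where the tip meets the beam, which it must then press with over 2 N: 6 to 10 N on the knob does it. Springs up by itself
- beam: rocker beam: aluminium bar 200 mm long (y), 22 wide, 10 thick; origin at the centre of its underside, z up. Black tube cradle at +y, end plate at -y. Without the clamp weight 0.24 kg, centre of mass about 4 mm to +y. Starts plate end down and must go towards its own +y. A finger touching an end can hold it by friction: draw back to see how it rests, and make long pushes along its slope
- plate_end (a point): middle of the outer face of the upright end plate (22 mm wide, 23 mm high over the beam's underside), 10 mm above the underside, 100 mm from the beam's middle; push here to move the beam towards its +y
- cradle_end (a point): outer end face below the tube cradle (face 22 mm wide, 28 mm high over the underside), 10 mm above the underside, 100 mm from the beam's middle; push here to move the beam towards its -y
- weight: brass clamp weight with a thumbscrew, 22 x 26 mm and 12 mm high (20 with the screw), clamped fast on the beam's top between its middle and the end plate; origin under its centre. It weighs somewhere between 0.08 and 0.17 kg
- marker_blue: white marker pen with blue cap lying on the bench, 138 mm long, 18 mm thick: leave alone
- screwdriver: small orange screwdriver lying on the bench, 147 mm long: leave alone
- tube_2: lying tube with a red cap, 120 mm long, 20 mm thick: leave alone
There are look-alikes about, which are no part of the job. Of the things that look like the beam, the larger one is meant.

How it is judged:
On the way, in this order (a step that is already met when the one before it is completed fails the run):
1. the beam rests level on the crest alone, untouched, the punch up (angle between beam's own z axis and vertical below 0.04 rad and z of beam in the frame of crest between -0.003 and 0.003 m and contact force between each of the arm, the fingers, punch and beam below 0.05 N and linear speed of beam below 0.02 m/s and angular speed of beam below 0.4 rad/s), for 0.4 s.
2. the punch is pressed on the level beam with more than 2 N (contact force between punch and beam above 2 N and angle between beam's own z axis and vertical below 0.04 rad), for 0.05 s.
At the end, for the whole second after the job is handed in: The beam is at rest on the crest, level within 0.04 rad and its underside within 3 mm of crest height, the punch is up again within 2 mm and off the beam (angle between beam's own z axis and vertical below 0.04 rad and z of beam in the frame of crest between -0.003 and 0.003 m and linear speed of beam below 0.01 m/s and angular speed of beam below 0.1 rad/s and contact force between punch and beam below 0.05 N and z of punch in the frame of crest above 0.052 m); the robot touches nothing.
It fails at once if the punch, pushed down by 2 mm or more, presses a beam that is tilted by more than 0.06 rad (contact force between punch and beam above 1 N and angle between beam's own z axis and vertical above 0.06 rad and z of punch in the frame of crest below 0.052 m).
It fails at once if the marker, the screwdriver or the tube is moved by more than 20 mm (distance of any of marker_blue, screwdriver, tube_2 from where it was at the start of the episode above 0.02 m).
It also fails if it takes over 51 s, if anything falls off the work surface, if the arm or the gripper's body presses on something with over 40 N, if the wrist force passes 120 N, or if a joint passes its speed limit or range.

### The arm

A 7-joint arm with a two-finger parallel gripper is mounted at the origin on a cart in front of the work surface, level with it; the furniture and walls round the work are solid. World frame = base frame: x ahead of the robot, y to its left, z up, the work surface at z = 0. Lengths are in m, angles in rad, forces in N, time in s.
With the tool pointing down it reaches from about 0.425 to 0.95 m from the base axis. Payload 4.7 kg.
Tool frame: the origin (TCP) lies on the centre line of the jaws, within the pads' length; the fingertips stand robot.tip_reach ahead of it and the grasp point (between the pads) lies 6 mm ahead of it (robot.tip_reach is the distance from the TCP to the fingertips, in m); z points along the fingers, y is the line along which they close (so a half turn about z gives the same grasp; the last joint's range is limited). The gripper opens to 87 mm and grips with 3 to 60 N. Pads are 19 mm wide; open, the fingers measure 117 mm over their backs; the gripper's body (75 mm by 190 mm) begins 51 mm behind the grasp point.
Start: joints at [-1.249, 0.469, -0.049, 1.532, 0.024, 1.141, -0.082], TCP at [0.232, 0.634, 0.248] pointing down, gripper open.
Joint ranges: [-2.59, 2.59], [-0.33, 1.99], [-1.39, 1.29], [0.1, 2.45], [-1.04, 4.18], [0.21, 1.99], [-2.66, 2.66]. Speed limits (rad/s): [2.57, 2.57, 3.14, 3.14, 3.14, 3.14, 3.14].

### API

Orientations are given as [roll, pitch, yaw] about the fixed x, y, z axes, in that order (R = Rz(yaw) Ry(pitch) Rx(roll)).
In Python, from rig import sensors, optics, hand_in, robot gives the robot as it stands.
- The arm moves only by the shell command python3 -m crank 'ROWS' [FORCE]. ROWS is JSON, a list that holds one entry, the list of rows, each a list of 7 numbers: the shift along the tool's x, y, z normalised to -1 to 1, where 1 is 0.04 m, then the turn, a rotation vector about the tool's x, y, z normalised to -1 to 1, where 1 is 0.12 rad, then the closure, from 0 (fully open) to 1 (shut). In form: [[[x, y, z, ax, ay, az, gripper], ...]]. A call has 1 to 20 rows; each row shifts and turns the commanded pose from where the row before left it, along the tool's axes as they then stand; what a row does not reach is not made up. A row lasts 1/12 s, in which the tool goes at most 41.7 mm and 7.16 degrees, less where a joint would pass 70% of its speed; a pose out of reach is approached as far as the arm can. A call with a number of a shift or a turn outside -1 to 1 is refused whole. A call with a gripper value outside its range is refused whole. The fingers move at their own pace and stop on an object; FORCE is the grip in N (left out, the last holds). Time passes only in rows, so rows that do not move let the fingers close. It gives the time, the measured TCP pose, the force, the opening and the grip force at its end, in the units of the state.
- sensors.get_state(): the state, without advancing time (a new reading comes with each control period).
- optics.read_camera(name): name is "scene" or "top" or "wrist"; returns the picture (384x512x3 uint8, red, green, blue); there is no depth.
- optics.camera_params(name): a dict with "mtx" (3x3 intrinsics, pixels), "extrinsics" (4x4, takes a point from camera to world coordinates). Camera axes: x right, y up, looking along -z (the intrinsics and any distortion apply to the point x, -y, -z); pixel columns grow to the right and rows downward; lengths in m; the calibration is good to about 2 mm. A picture is of the moment at which its call begins: read the wrist's pose just before it. camera_params takes no time and is no camera call; for the wrist camera it gives the pose at the moment of the call.
- hand_in(): hands the job in; it is judged then, once.
The state is a dict: "time": time; "q": joint angles; "dq": joint speeds; "joint_efforts": joint torques, N m; "tcp_pos": TCP position; "eef_rot": TCP orientation; "ft_force": force on the tool from outside, world axes, zero at the start; "wrist_torque": the same for the moment, N m; "width": finger opening in m; "gripper_force": force on a finger pad.
Only numpy, scipy, OpenCV 4.12 (cv2) and the standard library are available. Lean on these libraries where they do the work, as an engineer would, in place of code of your own. Each camera call takes 0.05 s, during which the arm holds its last target. There are 200 camera calls.

## Working session

There is one attempt and no reset: what is moved stays moved. The work goes in short steps, Python scripts to look and compute and a shell command to move; the robot and the scene stay as the last step left them, time stands still between calls to the robot, and variables do not carry over. Pictures are saved under pics/ and viewed, at most 10 in all, crops included, and the job is handed in when it is done.

```bash
ls; mkdir -p pics
python3 - <<'E'
from rig import sensors, optics, robot
import cv2, numpy as np
s=sensors.get_state();print(s['time'],s['tcp_pos'],s['eef_rot'],s['ft_force'],s['width'],robot.tip_reach)
ims=[]
for n in ("scene","top"):
    im=optics.read_camera(n);cv2.imwrite(f"pics/raw_{n}.png",im[:,:,::-1]);p=optics.camera_params(n);print(n,p['mtx'],p['extrinsics'],[k for k in p])
    cv2.imwrite(f"pics/{n}_1.png",cv2.resize(im[:,:,::-1],(800,600)))
E
```

```text
pics
0.0 [0.23176228 0.63336591 0.24649106] [-3.13962098e+00  7.80802949e-05  2.79083266e+00] [ 0.42984448 -0.51038587 -0.44465912] 0.0867062558915518 0.025
scene [[368.16410282   0.         254.1743937 ]
 [  0.         368.16410282 191.36142372]
 [  0.           0.           1.        ]] [[ 0.83118824  0.2170027  -0.51189446 -0.13139121]
 [-0.55595175  0.3353431  -0.76056733 -0.907084  ]
 [ 0.00661512  0.91676324  0.39937627  0.56769583]
 [ 0.          0.          0.          1.        ]] ['mtx', 'extrinsics']
top [[466.65966745   0.         256.38265023]
 [  0.         466.65966745 180.63850074]
 [  0.           0.           1.        ]] [[-0.01698509  0.98691401 -0.16035036  0.23576289]
 [-0.99978239 -0.01482144  0.01467976  0.01538909]
 [ 0.01211104  0.16056481  0.98695099  1.73983122]
 [ 0.          0.          0.          1.        ]] ['mtx', 'extrinsics']
```

View pics/scene_1.png

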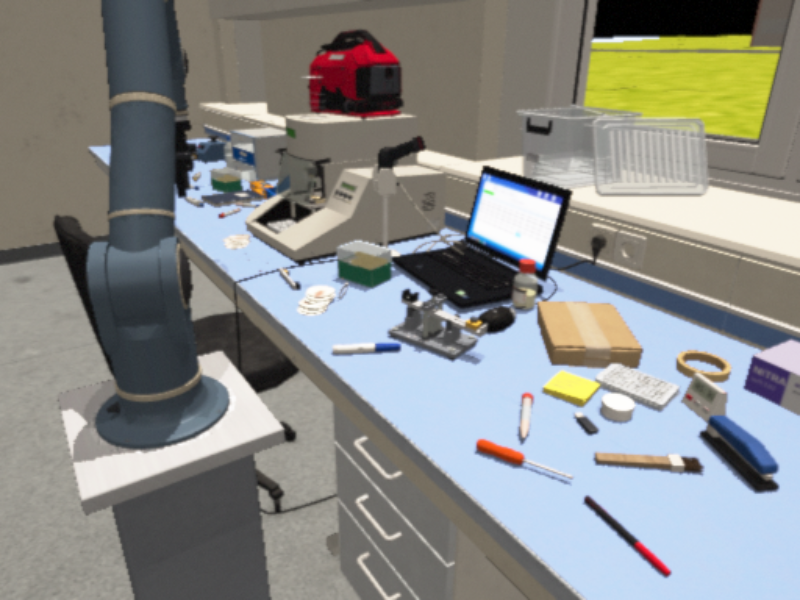

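View pics/top_1.png

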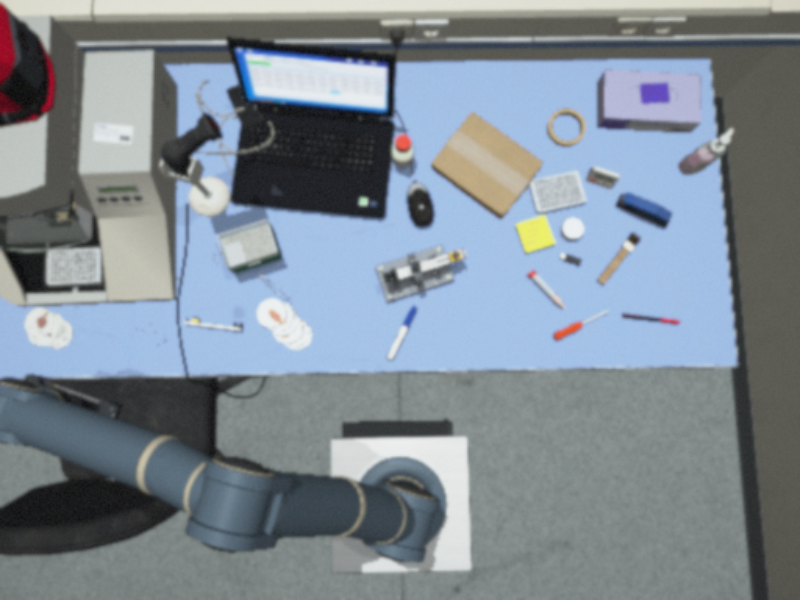

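Scene: the stand with beam is at scene (435,325) and top (420,272) in the 800 px views; brass is at the right end (458,257 top). Beam candidates are this one on the stand, the thin white bar at top (212,325), and the bar in the machine at left. I choose the one on the stand, and will check it in a close crop.

Run:
```python
import cv2, numpy as np
t=cv2.imread("pics/raw_top.png");s=cv2.imread("pics/raw_scene.png")
a=cv2.resize(t[150:200,230:310],(800,500)[:2],interpolation=cv2.INTER_CUBIC)
a=cv2.resize(t[150:200,232:307],(450,300),interpolation=cv2.INTER_CUBIC)
b=cv2.resize(s[180:235,245:335],(491,300),interpolation=cv2.INTER_CUBIC)
c=cv2.resize(t[195:225,110:170],(300,150),interpolation=cv2.INTER_CUBIC)
o=np.zeros((600,800,3),np.uint8);o[:300,:450]=a;o[300:,:491]=b;o[:150,500:]=c
cv2.imwrite("pics/crop1.png",o)
```

```text
(no output)
```

View pics/crop1.png

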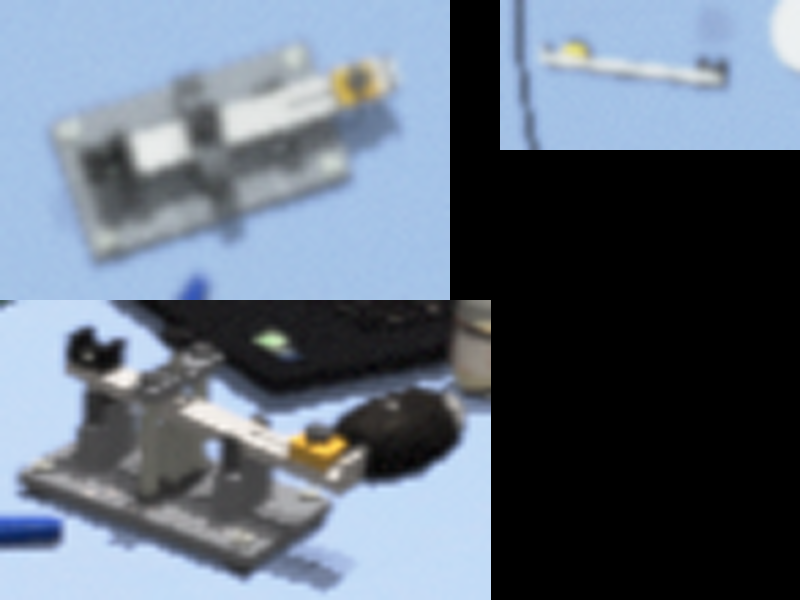

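The beam on the stand is confirmed: black cradle at left, brass weight and plate at right (plate end low). The bar at top (212,325) is a smaller look-alike. Now I measure the stand corners.

```bash
cat > h.py <<'E'
import numpy as np, cv2
from rig import optics, sensors
def ray(name,u,v,P=None):
    P=P or optics.camera_params(name);K=P['mtx'];E=np.array(P['extrinsics'])
    d=np.array([(u-K[0,2])/K[0,0],-(v-K[1,2])/K[1,1],-1.]);return E[:3,3],E[:3,:3]@d
def onz(name,u,v,z,P=None):
    o,d=ray(name,u,v,P);return o+d*(z-o[2])/d[2]
def proj(name,X,P=None):
    P=P or optics.camera_params(name);K=P['mtx'];E=np.array(P['extrinsics'])
    c=E[:3,:3].T@(np.array(X)-E[:3,3]);return K[0,0]*c[0]/-c[2]+K[0,2],K[1,1]*c[1]/c[2]+K[1,2]
E
python3 - <<'E'
from h import *
f=lambda x,y:(232+x/6-.4,150+y/6-.4)
c=[onz('top',*f(*p),.016) for p in [(55,125),(305,42),(352,172),(98,262)]]
for x in c: print(x)
print('ctr',np.mean(c,0)); d=(c[0]+c[3]-c[1]-c[2]);print('yaw of y axis',np.degrees(np.arctan2(d[1],d[0])),np.linalg.norm(d)/2, np.linalg.norm(c[0]-c[3]))
print('knob',onz('top',*f(203,122),.116)); print('plate',onz('top',*f(392,72),.07)); print('cradle',onz('top',*f(90,160),.09))
E
```

```text
[0.55552985 0.0477198  0.016     ]
[ 0.60633215 -0.11020477  0.016     ]
[ 0.52293493 -0.13743919  0.016     ]
[0.4686482  0.02203627 0.016     ]
ctr [ 0.53836128 -0.04447197  0.016     ]
yaw of y axis 108.31936279955737 0.16717242678329933 0.09059837730152841
knob [ 0.53749262 -0.04145162  0.116     ]
plate [ 0.57530183 -0.15880015  0.07      ]
cradle [0.5202229  0.02566594 0.09      ]
```

```bash
cat >> h.py <<'E'
from scipy.spatial.transform import Rotation as R
def tool():
    s=sensors.get_state();return s,np.array(s['tcp_pos']),R.from_euler('xyz',s['eef_rot'])
def plan(T,rpy=None):
    s,p,r=tool();d=r.inv().apply(np.array(T)-p)
    print('t',round(s['time'],2),'tcp',p.round(4),'rpy',np.round(s['eef_rot'],4),'shift units',(d/.04).round(3),'F',np.round(s['ft_force'],2))
    if rpy is not None: print('turn units',((r.inv()*R.from_euler('xyz',rpy)).as_rotvec()/.12).round(3))
E
python3 - <<'E'
from h import *
s,p,r=tool();E=np.array(optics.camera_params('wrist')['extrinsics'])
print('cam in tool',r.inv().apply(E[:3,3]-p),'\n',r.inv().as_matrix()@E[:3,:3], optics.camera_params('wrist')['mtx'][0])
plan([0.60,-.20,.25],[np.pi,0,1.89])
E
```

```text
cam in tool [ 0.07450542  0.0002113  -0.13591256] 
 [[-1.91043053e-03  9.61408874e-01  2.75116935e-01]
 [ 9.99998173e-01  1.81809445e-03  5.90639406e-04]
 [ 6.76573940e-05  2.75117561e-01 -9.61410590e-01]] [291.67989576   0.         256.34671578]
t 0.1 tcp [0.2318 0.6334 0.2466] rpy [-3.1399e+00  1.0000e-04  2.7908e+00] shift units [-15.805 -16.404  -0.056] F [-0.43  0.45 -0.09]
turn units [-1.300e-02  7.000e-03  7.507e+00]
```

```bash
python3 -m crank '[[[-0.711,-0.74,0,0,0,0,0],[-0.711,-0.74,0,0,0,0,0],[-0.711,-0.74,0,0,0,0,0],[-0.711,-0.74,0,0,0,0,0],[-0.711,-0.74,0,0,0,0,0],[-0.711,-0.74,0,0,0,0,0],[-0.711,-0.74,0,0,0,0,0],[-0.711,-0.74,0,0,0,0,0],[-0.711,-0.74,0,0,0,0,0],[-0.711,-0.74,0,0,0,0,0],[-0.711,-0.74,0,0,0,0,0],[-0.711,-0.74,0,0,0,0,0],[-0.711,-0.74,0,0,0,0,0],[-0.711,-0.74,0,0,0,0,0],[-0.711,-0.74,0,0,0,0,0],[-0.711,-0.74,0,0,0,0,0],[-0.711,-0.74,0,0,0,0,0],[-0.711,-0.74,0,0,0,0,0],[-0.711,-0.74,0,0,0,0,0],[-0.711,-0.74,0,0,0,0,0]]]'
python3 -m crank '[[[0,0,0,0,0,0.94,0],[0,0,0,0,0,0.94,0],[0,0,0,0,0,0.94,0],[0,0,0,0,0,0.94,0],[0,0,0,0,0,0.94,0],[0,0,0,0,0,0.94,0],[0,0,0,0,0,0.94,0],[0,0,0,0,0,0.94,0],[0,0,0,0,0,0,0],[0,0,0,0,0,0,0]]]'
python3 - <<'E'
from h import *
plan([0.563,-.119,.25],[np.pi,0,1.89])
im=optics.read_camera('wrist');cv2.imwrite('pics/w1.png',cv2.resize(im[:,:,::-1],(800,600)))
cv2.imwrite('pics/w1raw.png',im[:,:,::-1])
import pickle;pickle.dump(optics.camera_params('wrist'),open('w1.pkl','wb'))
E
```

```text
time: 1.77
tcp_pos: [0.5629, -0.1193, 0.2473]
eef_rot: [3.141, -0.001, 2.791]
ft_force: [1.0, 0.2, 0.5]
width: 0.087
gripper_force: 0.0
time: 2.6
tcp_pos: [0.5624, -0.1172, 0.2471]
eef_rot: [-3.141, -0.0, 1.892]
ft_force: [-0.5, 0.7, 0.5]
width: 0.087
gripper_force: 0.0
t 2.6 tcp [ 0.5624 -0.1172  0.2471] rpy [-3.1408e+00 -2.0000e-04  1.8916e+00] shift units [-0.046 -0.001 -0.071] F [-0.54  0.75  0.47]
turn units [-0.007 -0.002  0.013]
```

View pics/w1.png

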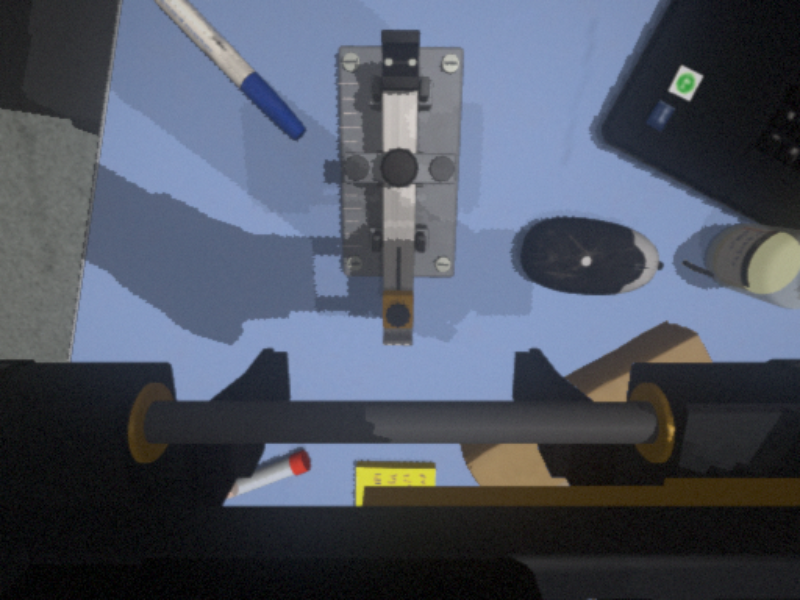

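Wrist view (800 px): knob (399,167), cradle outer end (400,30), plate end (398,344), weight (398,312), base corners (340,47), (463,47), (453,277), (342,275).

Run:
```python
from h import *
import pickle;P=pickle.load(open('w1.pkl','rb'))
o=lambda u,v,z:onz('wrist',u*.64,v*.64,z,P)
k=o(399,167,.116);pl=o(398,344,.073);cr=o(400,31,.097);w=o(398,315,.08)
c=[o(340,47,.016),o(463,47,.016),o(453,277,.016),o(342,275,.016)]
print('base',np.mean(c,0));d=c[0]+c[1]-c[2]-c[3];print('yaw',np.arctan2(d[1],d[0]),np.linalg.norm(d)/2)
print('knob',k);d=cr-pl;ya=np.arctan2(d[1],d[0]);print('beam yaw',ya,np.linalg.norm(d))
y=np.array([np.cos(ya),np.sin(ya),0])
for n,q in zip(('pl','cr','w'),(pl,cr,w)):print(n,q,(q-k)@y)
s,p,r=tool();print((p-k)@y, (p-k)@np.array([y[1],-y[0],0]))
```

```text
base [ 0.53800009 -0.04405091  0.016     ]
yaw 1.8706958836503615 0.16924392435033975
knob [ 0.53792819 -0.04355106  0.116     ]
beam yaw 1.881474510503015 0.1973105756716806
pl [ 0.57546982 -0.16056624  0.073     ] -0.12288989178595415
cr [0.51559898 0.02590345 0.097     ] 0.07295561689854435
w [ 0.56792905 -0.1374553   0.08      ] -0.09858011204511515
-0.07772559483188057 0.0008579421997629767
```

```bash
python3 -m crank '[[[-0.93,-0.02,0,0,0,-0.08,1],[-0.93,0,0.15,0,0,0,1],[0,0,1,0,0,0,1],[0,0,1,0,0,0,1],[0,0,1,0,0,0,1],[0,0,1,0,0,0,1],[0,0,0,0,0,0,1],[0,0,0,0,0,0,1],[0,0,0,0,0,0,1]]]' 10
python3 - <<'E'
from h import *
s,p,r=tool();k=np.array([.538,-.0437,0]);y=np.array([np.cos(1.876),np.sin(1.876),0])
print('s',(p-k)@y,'x',(p-k)@[y[1],-y[0],0],p[2],s['eef_rot'],s['width'],s['ft_force'])
im=optics.read_camera('wrist');cv2.imwrite('pics/w2.png',cv2.resize(im[:,:,::-1],(640,480)))
E
```

```text
time: 3.4
tcp_pos: [0.5868, -0.1891, 0.0835]
eef_rot: [3.139, 0.002, 1.899]
ft_force: [1.0, -0.0, -0.4]
width: 0.035
gripper_force: 0.0
s -0.1533642036798993 x 0.0028364679578856437 0.08350243588047165 [3.13914240e+00 1.77155589e-03 1.89853705e+00] 0.034977857234054485 [ 0.98216005 -0.03164303 -0.43110575]
```

View pics/w2.png

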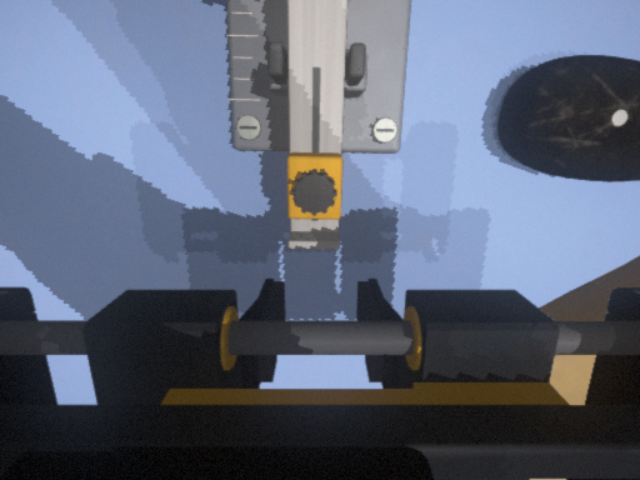

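Finger approach is aligned with the plate (plate end at (314,245), brass at (314,190)), and fingers still closing. I fix the small yaw and lateral error, then push along the slope.

```bash
python3 -m crank '[[[0,-0.05,0.06,0,0,0.19,1],[0,0,0,0,0,0,1],[0,0,0,0,0,0,1],[0,0,0,0,0,0,1],[0.3,0,0,0,0,0,1],[0.1,0,0,0,0,0,1],[0.1,0,-0.01,0,0,0,1],[0.1,0,-0.01,0,0,0,1],[0.1,0,-0.01,0,0,0,1],[0.1,0,-0.01,0,0,0,1],[0.1,0,-0.01,0,0,0,1],[0.1,0,-0.01,0,0,0,1],[0.1,0,-0.01,0,0,0,1],[0.1,0,-0.01,0,0,0,1],[0.1,0,-0.01,0,0,0,1],[0.1,0,-0.01,0,0,0,1],[0.05,0,0,0,0,0,1]]]'
cat > look.py <<'E'
from h import *; import sys
s,p,r=tool();k=np.array([.538,-.0437,0]);y=np.array([np.cos(1.876),np.sin(1.876),0])
print('t %.2f s %.4f x %.4f z %.4f'%(s['time'],(p-k)@y,(p-k)@[y[1],-y[0],0],p[2]),np.round(s['eef_rot'],3),round(s['width'],4),np.round(s['ft_force'],1))
P=optics.camera_params('wrist');im=optics.read_camera('wrist')
h=cv2.cvtColor(im,cv2.COLOR_RGB2HSV);m=cv2.inRange(h,(14,150,90),(28,255,255));m[int(.62*384):]=0
n,l,st,c=cv2.connectedComponentsWithStats(m);
for i in range(1,n):
    if st[i,4]>100: print('brass',st[i],c[i].round(1))
    if st[i,4]>100:
        for z in (.067,.074,.081): q=onz('wrist',*c[i],z,P);print('  z',z,'s %.4f'%((q-k)@y))
if len(sys.argv)>1: cv2.imwrite(f'pics/{sys.argv[1]}.png',cv2.resize(im[:,:,::-1],(640,480)))
E
python3 look.py
```

```text
time: 4.87
tcp_pos: [0.5663, -0.1332, 0.0833]
eef_rot: [3.141, 0.0, 1.876]
ft_force: [1.7, -4.9, 2.7]
width: 0.0005
gripper_force: 2.2
t 4.87 s -0.0938 x 0.0001 z 0.0833 [3.141 0.    1.876] 0.0005 [ 1.7 -4.9  2.7]
brass [ 233  161   44   51 1069] [254.9 179.8]
  z 0.067 s -0.0547
  z 0.074 s -0.0531
  z 0.081 s -0.0514
```

```bash
python3 -m crank '[[[-0.5,0,0,0,0,0,1],[-0.5,0,0,0,0,0,1],[0,0,0,0,0,0,1],[0,0,0,0,0,0,1]]]' | head -2; python3 look.py w3
```

```text
time: 5.25
tcp_pos: [0.5774, -0.1713, 0.0825]
t 5.25 s -0.1336 x -0.0007 z 0.0825 [-3.140e+00 -3.000e-03  1.874e+00] 0.0008 [-0.5  0.  -0.3]
brass [ 231   66   51   62 1617] [257.2  98.5]
  z 0.067 s -0.0530
  z 0.074 s -0.0533
  z 0.081 s -0.0536
```

View pics/w3.png

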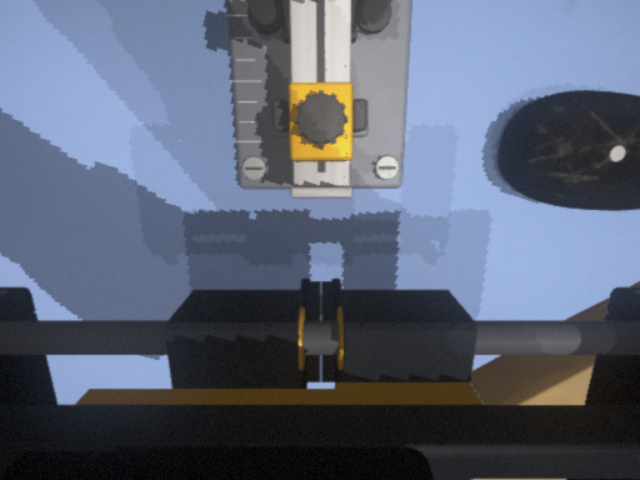

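Now the beam has moved about 45 mm: brass is at (320,118), plate edge at (321,197). Its tilt is unclear, so I take a second view from higher and further forward and triangulate.

```bash
python3 -m crank '[[[0,0,-0.63,0,0,0,1],[0,0,-0.63,0,0,0,1],[0.75,0,0,0,0,0,1],[0.75,0,0,0,0,0,1],[0,0,0,0,0,0,1],[0,0,0,0,0,0,1],[0,0,0,0,0,0,1]]]' | head -2; python3 look.py w4
```

```text
time: 5.88
tcp_pos: [0.5599, -0.1132, 0.1333]
t 5.88 s -0.0729 x -0.0000 z 0.1333 [-3.141e+00 -1.000e-03  1.877e+00] 0.0005 [ 0.7 -0.4  0.1]
brass [240 179  33  38 523] [255.3 196.3]
  z 0.067 s -0.0578
  z 0.074 s -0.0557
  z 0.081 s -0.0536
```

View pics/w4.png

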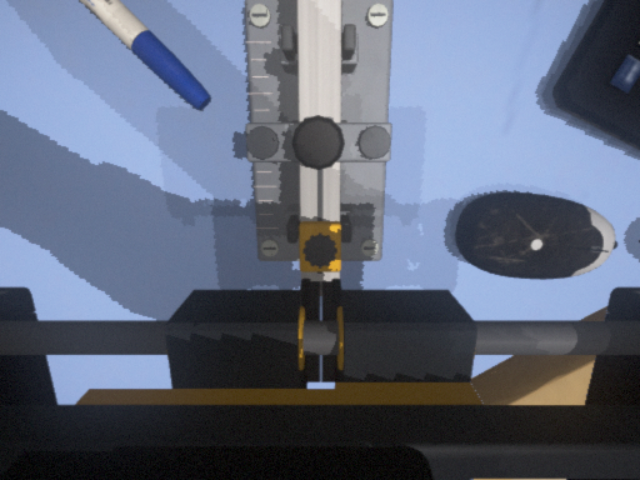

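```bash
python3 - <<'E'
from h import *
im=cv2.imread('pics/w4.png');g=cv2.GaussianBlur(cv2.cvtColor(im,cv2.COLOR_BGR2GRAY),(3,9),0).astype(int)
P=optics.camera_params('wrist');k=np.array([.538,-.0437,0]);y=np.array([np.cos(1.876),np.sin(1.876),0])
def width(v):
    r=g[v];d=np.abs(np.diff(r)).astype(float)
    def pk(a,b):
        i=a+d[a:b].argmax();w=d[i-2:i+3];return (w*np.arange(i-2,i+3)).sum()/w.sum()+.5
    a,b=pk(290,310),pk(331,350)
    return a,b
for v in list(range(5,110,15))+list(range(172,220,8)):
    a,b=width(v);o,d1=ray('wrist',(a+.5)*.8-.5,(v+.5)*.8-.5,P);_,d2=ray('wrist',(b+.5)*.8-.5,(v+.5)*.8-.5,P)
    t=.022/np.linalg.norm(d2-d1);q=o+t*(d1+d2)/2;print(v,round(a,1),round(b,1),'s %.3f z %.4f'%((q-k)@y,q[2]))
for n,row in ():pass
E
python3 - <<'E'
import cv2
im=cv2.imread('pics/w4.png');g=cv2.cvtColor(im,cv2.COLOR_BGR2GRAY)
for v in (20,80,190): print(v,g[v,288:352:2])
E
```

```text
5 297.2 340.2 s 0.066 z 0.0564
20 297.3 340.1 s 0.059 z 0.0579
35 297.5 340.6 s 0.052 z 0.0611
50 297.7 340.7 s 0.044 z 0.0629
65 298.2 340.6 s 0.037 z 0.0620
80 298.4 340.1 s 0.030 z 0.0609
95 298.4 339.7 s 0.023 z 0.0612
172 299.5 339.5 s -0.017 z 0.0657
180 299.5 339.4 s -0.021 z 0.0665
188 299.6 339.1 s -0.026 z 0.0662
196 299.6 339.1 s -0.030 z 0.0672
204 299.7 339.4 s -0.034 z 0.0691
212 300.2 339.4 s -0.039 z 0.0679
20 [ 91  92  91  93 107 173 203 204 209 208 204 199 202 200 197 205 209 206
 208 207 212 218 218 218 220 217 188 143 154 154 155 156]
80 [ 94  96  97  97  95 134 202 205 210 211 209 203 205 206 202 209 212 211
 208 208 209 206 205 208 207 204 176 149 150 149 152 158]
190 [ 67  72  71  75  73  80 140 174 176 179 181 179 177 180 168 100  93 127
 182 183 181 185 186 189 185 180 126 125 129 137 138 142]
```

The width profile shows the beam rising 10 mm towards the plate, so it has flipped cradle-down (overshot a little). I go round to the cradle end and push back a few mm.

```bash
python3 -m crank '[[[0,0,-0.63,0,0,0,1],[0,0,-0.63,0,0,0,1],[0.95,0,0,0,0,0,1],[0.95,0,0,0,0,0,1],[0.95,0,0,0,0,0,1],[0.95,0,0,0,0,0,1],[0.95,0,0,0,0,0,1],[0.95,0,0,0,0,0,1],[0,0,0.88,0,0,0,1],[0,0,0.88,0,0,0,1],[0,0,0.84,0,0,0,1],[0,0,0,0,0,0,1],[0,0,0,0,0,0,1],[0,0,0,0,0,0,1]]]' | head -2; python3 look.py w5
```

```text
time: 7.1
tcp_pos: [0.4932, 0.1022, 0.0812]
t 7.10 s 0.1526 x 0.0012 z 0.0812 [3.14  0.    1.873] 0.0002 [-0.1 -0.3  0.5]
```

View pics/w5.png

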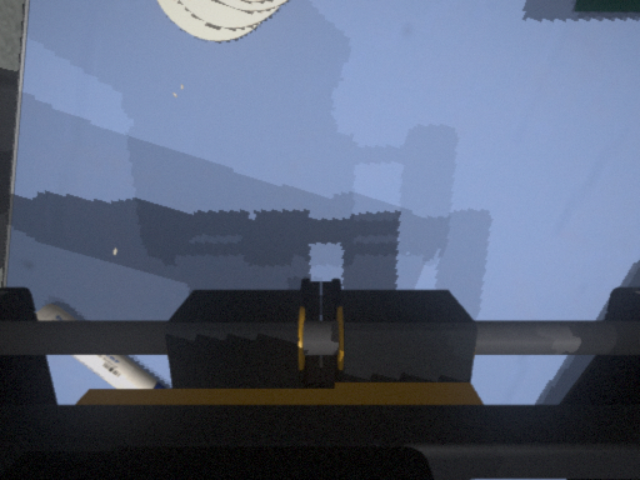

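```bash
cat > sc.py <<'E'
from h import *; import sys
im=optics.read_camera('scene') if len(sys.argv)<3 else cv2.imread(sys.argv[2])[:,:,::-1]
cv2.imwrite(f'pics/{sys.argv[1]}.png',im[:,:,::-1])
P=optics.camera_params('scene');k=np.array([.538,-.0437,0]);y=np.array([np.cos(1.876),np.sin(1.876),0])
s,p,r=tool();print('t %.2f tcp s %.4f z %.4f'%(s['time'],(p-k)@y,p[2]),'Fs %.1f'%(np.array(s['ft_force'])@y))
h=cv2.cvtColor(np.ascontiguousarray(im),cv2.COLOR_RGB2HSV);m=cv2.inRange(h,(12,140,80),(30,255,255))
u0,v0=proj('scene',k-.06*y+[0,0,.08],P);M=np.zeros_like(m);M[int(v0)-20:int(v0)+20,int(u0)-40:int(u0)+40]=1;m=m*M
u,v=[a.mean() for a in np.nonzero(m)[::-1]];n=(m>0).sum()
# plane x=0 of the stand: ray -> (s,z)
x=np.array([y[1],-y[0],0]);o,d=ray('scene',u,v,P);q=o+d*(((k-o)@x)/(d@x));print('brass px %.2f %.2f n %d  s %.4f z %.4f'%(u,v,n,(q-k)@y,q[2]))
E
python3 sc.py s0 pics/raw_scene.png; python3 sc.py s1; python3 -m crank '[[[-0.2,0,0,0,0,0,1],[-0.2,0,0,0,0,0,1],[0,0,0,0,0,0,1],[0,0,0,0,0,0,1]]]' | sed -n '2p;4p'
```

```text
t 7.15 tcp s 0.1528 z 0.0817 Fs -0.2
brass px 303.15 207.10 n 39  s -0.1009 z 0.0682
t 7.20 tcp s 0.1530 z 0.0819 Fs 0.5
brass px 291.08 198.81 n 37  s -0.0554 z 0.0832
tcp_pos: [0.4972, 0.0868, 0.0806]
ft_force: [-0.5, -0.7, 0.1]
```

Scene brass tracking works well: (291.1,198.8) gives z 0.083, against about 0.078 when level. I push gently from the cradle.

```bash
python3 -m crank '[[[-0.04,0,0,0,0,0,1],[-0.04,0,0,0,0,0,1],[-0.04,0,0,0,0,0,1],[-0.04,0,0,0,0,0,1],[0,0,0,0,0,0,1]]]' | sed -n '2p;4p';  python3 sc.py s2
```

```text
tcp_pos: [0.4984, 0.0819, 0.0798]
ft_force: [0.4, 1.0, 1.1]
t 8.00 tcp s 0.1316 z 0.0799 Fs 1.6
brass px 291.23 198.91 n 35  s -0.0560 z 0.0830
```

```bash
python3 -m crank '[[[-0.05,0,0,0,0,0,1],[-0.05,0,0,0,0,0,1],[0,0,0,0,0,0,1]]]' | sed -n '2p;4p';  python3 sc.py s3
```

```text
tcp_pos: [0.4997, 0.078, 0.0799]
ft_force: [-0.7, 2.3, 1.6]
t 8.30 tcp s 0.1276 z 0.0799 Fs 2.5
brass px 291.94 199.15 n 34  s -0.0586 z 0.0830
```

```bash
python3 -m crank '[[[0.2,0,0,0,0,0,1],[0.3,0,0,0,0,0,1],[0,0,0,0,0,0,1],[0,0,0,0,0,0,1],[0,0,0,0,0,0,1],[0,0,0,0,0,0,1],[0,0,0,0,0,0,1],[0,0,0,0,0,0,1],[0,0,0,0,0,0,1],[0,0,0,0,0,0,1],[0,0,0,0,0,0,1],[0,0,0,0,0,0,1]]]' | sed -n '2p;4p';  python3 sc.py s4
```

```text
tcp_pos: [0.4938, 0.0968, 0.0799]
ft_force: [0.7, 0.1, -0.3]
t 9.35 tcp s 0.1473 z 0.0799 Fs -0.4
brass px 292.45 202.45 n 31  s -0.0612 z 0.0722
```

```bash
python3 -m crank '[[[0,0,0,0,0,0,1],[0,0,0,0,0,0,1],[0,0,0,0,0,0,1],[0,0,0,0,0,0,1],[0,0,0,0,0,0,1],[0,0,0,0,0,0,1]]]' | sed -n '2p;4p';  python3 sc.py s5; python3 sc.py s6
python3 - <<'E'
import cv2,numpy as np
o=np.zeros((600,800,3),np.uint8)
for i,n in enumerate(('s1','s4','s6')):
    im=cv2.imread(f'pics/{n}.png')[185:215,250:320];o[i*200:i*200+200,:466]=cv2.resize(im,(466,200),interpolation=cv2.INTER_CUBIC)
cv2.imwrite('pics/c2.png',o)
E
```

```text
tcp_pos: [0.4938, 0.0969, 0.0799]
ft_force: [-0.4, 0.3, 0.8]
t 9.90 tcp s 0.1474 z 0.0799 Fs 0.2
brass px 292.44 202.41 n 34  s -0.0611 z 0.0724
t 9.95 tcp s 0.1474 z 0.0799 Fs -0.2
brass px 292.47 202.41 n 32  s -0.0612 z 0.0724
```

View pics/c2.png

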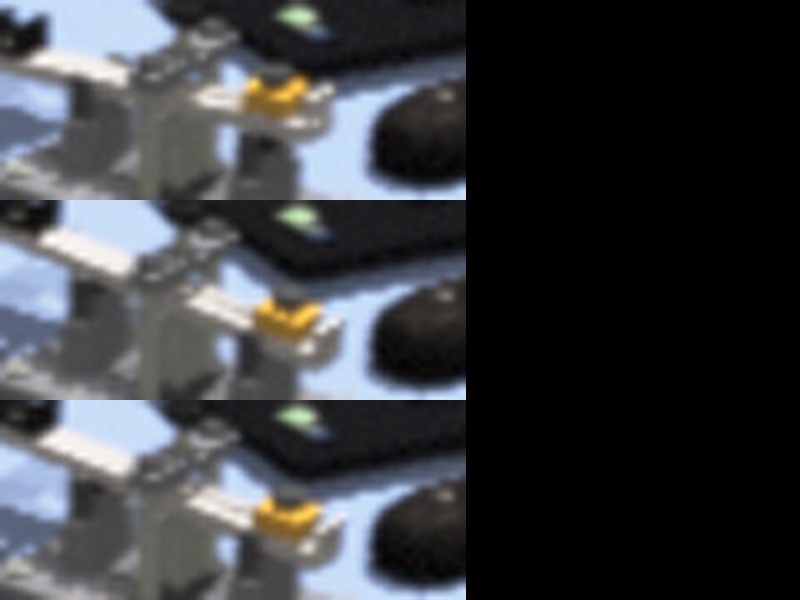

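Confirmed: it was cradle-down (plate at row 120 of the top strip) and is now plate-down, so the balance lies between. I go back to the plate side and push about 1.8 mm.

```bash
python3 -m crank '[[[0,0,-0.88,0,0,0,1],[0,0,-0.88,0,0,0,1],[0,0,-0.87,0,0,0,1],[-0.955,0,0,0,0,0,1],[-0.955,0,0,0,0,0,1],[-0.955,0,0,0,0,0,1],[-0.955,0,0,0,0,0,1],[-0.955,0,0,0,0,0,1],[-0.955,0,0,0,0,0,1],[-0.955,0,0,0,0,0,1],[0,0,0.88,0,0,0,1],[0,0,0.88,0,0,0,1],[0,0,0.84,0,0,0,1],[0,0,0,0,0,0,1],[0,0,0,0,0,0,1],[0,0,0,0,0,0,1]]]' | sed -n '2p;4p'; python3 look.py; python3 sc.py s7
```

```text
tcp_pos: [0.575, -0.1587, 0.0827]
ft_force: [-0.8, 0.0, 1.5]
t 11.28 s -0.1208 x 0.0007 z 0.0827 [3.140e+00 1.000e-03 1.875e+00] 0.0005 [-0.8  0.   1.5]
brass [ 230  115   47   54 1302] [253.9 138.3]
  z 0.067 s -0.0597
  z 0.074 s -0.0591
  z 0.081 s -0.0584
t 11.38 tcp s -0.1210 z 0.0836 Fs -0.3
brass px 304.61 194.15 n 59  s -0.1030 z 0.1128
```

```bash
python3 -m crank '[[[0.3,0,0,0,0,0,1],[0.24,0,0,0,0,0,1],[0.04,0,0,0,0,0,1],[0,0,0,0,0,0,1],[0,0,0,0,0,0,1]]]' | sed -n '2p;4p'; python3 look.py
```

```text
tcp_pos: [0.567, -0.1353, 0.0814]
ft_force: [-0.3, 1.3, 0.5]
t 11.80 s -0.0961 x 0.0001 z 0.0814 [ 3.141 -0.     1.876] 0.0003 [-0.3  1.3  0.5]
brass [ 233  159   45   53 1166] [255.1 180.4]
  z 0.067 s -0.0569
  z 0.074 s -0.0552
  z 0.081 s -0.0536
```

```bash
python3 -m crank '[[[0.03,0,0,0,0,0,1],[0,0,0,0,0,0,1],[0,0,0,0,0,0,1]]]' | sed -n '2p;4p'; python3 look.py;  python3 -m crank '[[[-0.2,0,0,0,0,0,1],[-0.44,0,0,0,0,0,1],[0,0,0,0,0,0,1],[0,0,0,0,0,0,1],[0,0,0,0,0,0,1],[0,0,0,0,0,0,1],[0,0,0,0,0,0,1],[0,0,0,0,0,0,1],[0,0,0,0,0,0,1],[0,0,0,0,0,0,1],[0,0,0,0,0,0,1],[0,0,0,0,0,0,1],[0,0,0,0,0,0,1],[0,0,0,0,0,0,1]]]' | sed -n '2p;4p'; python3 look.py
```

```text
tcp_pos: [0.5665, -0.135, 0.0809]
ft_force: [-0.2, 0.5, 0.3]
t 12.10 s -0.0956 x -0.0002 z 0.0809 [-3.141 -0.     1.875] 0.0004 [-0.2  0.5  0.3]
brass [ 233  160   46   54 1245] [255.7 181.9]
  z 0.067 s -0.0571
  z 0.074 s -0.0554
  z 0.081 s -0.0537
tcp_pos: [0.5743, -0.1593, 0.0811]
ft_force: [-0.4, -0.7, 0.0]
t 13.32 s -0.1212 x -0.0002 z 0.0811 [ 3.142 -0.     1.875] 0.0005 [-0.4 -0.7  0. ]
brass [ 231  105   49   57 1475] [255.9 131.2]
  z 0.067 s -0.0564
  z 0.074 s -0.0559
  z 0.081 s -0.0555
```

```bash
python3 -m crank '[[[0,0,-0.9,0,0,0,1],[0,0,-0.9,0,0,0,1],[0.9,0,-0.8,0,0,0,1],[0.9,0,0,0,0,0,1],[0.9,0,0,0,0,0,1],[0,0,0,0,0,0,1],[0,0,0,0,0,0,1]]]' | sed -n '2p;4p'; python3 look.py; python3 sc.py s8
```

```text
tcp_pos: [0.5431, -0.0583, 0.1808]
ft_force: [0.5, -0.3, 0.9]
t 13.95 s -0.0155 x 0.0004 z 0.1808 [ 3.141e+00 -1.000e-03  1.880e+00] 0.0005 [ 0.5 -0.3  0.9]
t 14.05 tcp s -0.0188 z 0.1810 Fs -0.1
brass px 291.64 200.61 n 33  s -0.0578 z 0.0777
```

Level: scene brass z is 0.0777, halfway between the two tilted readings (0.083 and 0.072). Now to the punch.

```bash
python3 -m crank '[[[0.47,-0.01,0,0,0,0,1],[0,0,0.44,0,0,0,1],[0,0,0.36,0,0,0,1],[0,0,0,0,0,0,1],[0,0,0,0,0,0,1],[0,0,0,0,0,0,1]]]' | sed -n '2p;4p'; python3 sc.py s9
```

```text
tcp_pos: [0.538, -0.0446, 0.1493]
ft_force: [-0.0, 0.3, 0.5]
t 14.60 tcp s -0.0006 z 0.1496 Fs 0.8
brass px 291.53 200.56 n 34  s -0.0574 z 0.0777
```

Still level. I descend in small steps while watching Fz.

```bash
python3 -m crank '[[[0,0,0.1,0,0,0,1],[0,0,0.1,0,0,0,1],[0,0,0.05,0,0,0,1],[0,0,0,0,0,0,1],[0,0,0,0,0,0,1]]]' | sed -n '2p;4p'; python3 -m crank '[[[0,0,0.03,0,0,0,1],[0,0,0.03,0,0,0,1],[0,0,0,0,0,0,1],[0,0,0,0,0,0,1]]]' | sed -n '2p;4p'; python3 sc.py s10
```

```text
tcp_pos: [0.5377, -0.0433, 0.139]
ft_force: [-0.0, -0.9, 1.8]
tcp_pos: [0.5377, -0.0434, 0.1371]
ft_force: [-1.3, 0.4, 5.8]
t 15.40 tcp s 0.0004 z 0.1371 Fs 0.9
brass px 291.64 200.52 n 33  s -0.0578 z 0.0780
```

```bash
python3 -m crank '[[[0,0,0.02,0,0,0,1],[0,0,0.01,0,0,0,1],[0,0,0,0,0,0,1],[0,0,0,0,0,0,1]]]' | sed -n '2p;4p'; python3 sc.py s11
```

```text
tcp_pos: [0.5378, -0.0434, 0.1366]
ft_force: [-3.7, -0.6, 12.4]
t 15.78 tcp s 0.0004 z 0.1366 Fs -0.4
brass px 291.79 200.64 n 33  s -0.0584 z 0.0777
```

```bash
python3 -m crank '[[[0,0,-0.03,0,0,0,1],[0,0,-0.05,0,0,0,1],[0,0,-0.05,0,0,0,1],[0,0,-0.1,0,0,0,1],[0,0,-0.3,0,0,0,1],[0,0,-0.8,0,0,0,1],[0,0,-0.8,0,0,0,1],[0,0,0,0,0,0,1],[0,0,0,0,0,0,1],[0,0,0,0,0,0,1],[0,0,0,0,0,0,1],[0,0,0,0,0,0,1],[0,0,0,0,0,0,1],[0,0,0,0,0,0,1],[0,0,0,0,0,0,1],[0,0,0,0,0,0,1],[0,0,0,0,0,0,1],[0,0,0,0,0,0,1],[0,0,0,0,0,0,1],[0,0,0,0,0,0,1]]]' | sed -n '2p;4p'; python3 sc.py s12
python3 -m crank '[[[0,0,0,0,0,0,1],[0,0,0,0,0,0,1],[0,0,0,0,0,0,1],[0,0,0,0,0,0,1],[0,0,0,0,0,0,1],[0,0,0,0,0,0,1],[0,0,0,0,0,0,1],[0,0,0,0,0,0,1],[0,0,0,0,0,0,1],[0,0,0,0,0,0,1],[0,0,0,0,0,0,1],[0,0,0,0,0,0,1]]]' | sed -n '2p;4p'; python3 sc.py s13
python3 - <<'E'
import cv2
im=cv2.imread('pics/s13.png')[170:220,245:325];cv2.imwrite('pics/c3.png',cv2.resize(im,(800,500),interpolation=cv2.INTER_CUBIC))
E
```

```text
tcp_pos: [0.5373, -0.0431, 0.2204]
ft_force: [-0.3, 0.4, 0.0]
t 17.50 tcp s 0.0007 z 0.2204 Fs -0.1
brass px 291.64 200.52 n 33  s -0.0578 z 0.0780
tcp_pos: [0.5374, -0.0431, 0.2204]
ft_force: [0.7, 0.7, 0.6]
t 18.55 tcp s 0.0007 z 0.2204 Fs 0.2
brass px 291.64 200.52 n 33  s -0.0578 z 0.0780
```

View pics/c3.png

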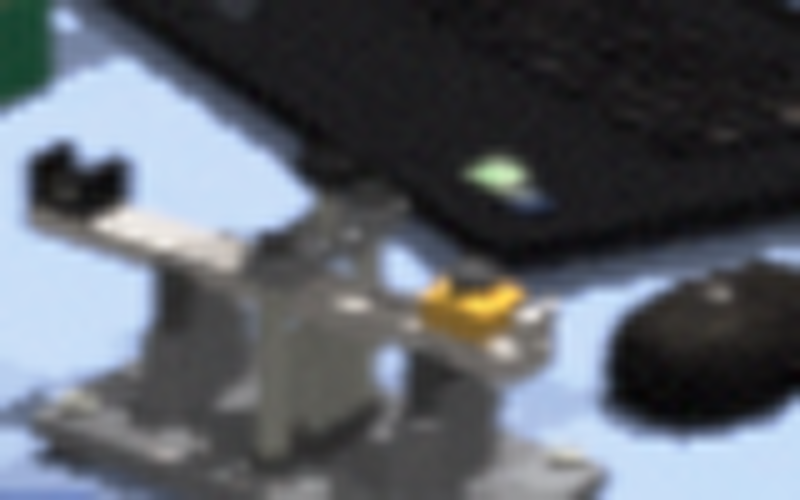

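The beam lies level (cradle (80,185), brass (470,305)), parallel to the base and clear of both forks. Two readings 1 s apart are identical, and the gripper is clear.

```bash
python3 -c "
from rig import hand_in
print(hand_in())"
```

```text
the job is handed in; nothing more can be done
None
```

I balanced the beam level on the crest, pressed the punch onto it with about 12 N on the knob (a little over the suggested 6 to 10 N), let it spring up with the beam still level, and handed the job in at 18.6 s; no verdict was shown.

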